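# Try the press guard, free its catch if it is caught, and hold it up

## Robot

A 6-joint arm with a two-finger parallel gripper is mounted at the origin on the work surface. World frame = base frame: x ahead of the robot, y to its left, z up, the work surface at z = 0. Lengths are in m, angles in rad, forces in N, time in s.
With the tool pointing down it reaches from about 0.375 to 0.9 m from the base axis. Payload 3.1 kg.
Tool frame: the origin (TCP) lies between the finger pads; the fingertips stand 11 mm ahead of it and the grasp point (between the pads) lies 8 mm behind it; z points along the fingers, y is the line along which they close (so a half turn about z gives the same grasp; the last joint's range is limited). The gripper opens to 87 mm and grips with 3 to 60 N. Pads are 19 mm wide; open, the fingers measure 117 mm over their backs; the gripper's body (75 mm by 190 mm) begins 51 mm behind the grasp point.
Start: joints at [-1.315, 0.527, 1.433, -0, 1.181, -0.178], TCP at [0.263, -0.567, 0.234] pointing down, gripper open.
Joint ranges: [-3.08, 3.08], [-0.75, 2.2], [0.22, 2.44], [-1.43, 4.57], [0, 2.65], [-2.85, 2.85]. Speed limits (rad/s): [2.79, 2.79, 3.14, 3.14, 3.14, 3.14].

## Interface

Orientations are given as a unit quaternion [x, y, z, w].
In Python, from rig import robot gives the robot as it stands.
- The arm moves only by the tool move_arm, never from a script. Its argument "moves" is text: rows parted by semicolons, each of 7 numbers parted by spaces: the shift along the tool's x, y, z in units of 100 mm (1.0 is 100 mm), then the turn, a rotation vector about the tool's x, y, z in units of 90 degrees (1.0 is 90 degrees), then the opening, from 0 (shut) to 1 (fully open). A call has 1 to 12 rows; each row is the pose to reach, as a shift and turn from the pose commanded when the call began, along the tool's axes at that moment; what a row does not reach only later rows make up. A row lasts 1/10 s, in which the tool goes at most 50 mm and 8.59 degrees, less where a joint would pass 70% of its speed; a pose out of reach is approached as far as the arm can. A call with a number of a shift or a turn outside -1 to 1 is refused whole. A call with a gripper value outside its range is refused whole. The fingers move at their own pace and stop on an object; "squeeze" is the grip in N (left out, the last holds). Time passes only in rows, so rows that repeat a pose let the fingers close. It gives the time, the measured TCP pose, the force, the opening and the grip force at its end, in the units of the state.
- robot.get_obs(): the state, without advancing time (a new reading comes with each control period).
- robot.camera(name): name is "side" or "top" or "wrist"; returns a dict with "image" (420x560x3 uint8, red, green, blue), "intrinsics" (3x3 intrinsics, pixels), "extrinsics" (4x4, takes a point from world to camera coordinates). Camera axes: x right, y up, looking along -z (the intrinsics and any distortion apply to the point x, -y, -z); pixel columns grow to the right and rows downward; lengths in m; the calibration is good to about 2 mm. A picture is of the moment at which its call begins. There is no depth.
- robot.hand_in(): hands the job in; it is judged then, once.
The state is a dict: "time": time; "q": joint angles; "joint_velocities": joint speeds; "joint_torque": joint torques, N m; "position": TCP position; "tool_rot": TCP orientation; "ft_force": force on the tool from outside, world axes, zero at the start; "moment": the same for the moment, N m; "grip_width": finger opening in m; "grip_force": force on a finger pad.
Only numpy, scipy, OpenCV 4.12 (cv2) and the standard library are available. Lean on these libraries where they do the work, as an engineer would, in place of code of your own. Each camera call takes 0.05 s, during which the arm holds its last target. There are 200 camera calls.

## Task

I want to lift the finished bearing out of the screw press, and its clear guard drops again unless someone holds it. Before you turn the catch knob, give the guard a light tug upward (it has a black grip on its top edge) to learn whether it is caught, and if it is, free it by turning the round knob on the post beside it; never wrench the guard or let it drop. Then slide it up to the top of its travel and finish while still holding it up there, leaving the things lying round the press where they are.

Things in the scene. Friction and masses are not known exactly. Their poses are not given: they have to be found in the camera images.
- press: Green two-column screw press, fixed. Origin on the bench under its middle; own x from front (guard side) to back, y along the bed to the left seen from the front, z up. Foot plate 270 x 370 x 12 mm. Columns, crosshead (z 245 to 290 mm) and screw with tommy bar (180 mm along own y, z 336 mm; screw top 348) lie within own x -38 to 38 mm; die and bearing under the screw.
- guard_grip (a point): Point in the black grip on the middle of the clear guard's top edge, 178 mm above the bench with the guard down, at own x -120, y 0 mm of the press; rises with the guard. Grip: 12 mm thick (press x), 90 mm long (press y), 38 mm high, top 12 mm above the point. Clear 70 mm in front and behind. Axes as the press's.
- channel_top (a point): Top middle of the left one of two slotted aluminium channels (press x -120, y 113 mm, z 172 mm; the other at y -113) in which the guard, a clear upright sheet 220 wide x 140 high x 5 mm, slides straight up and down. Fixed to the press.
- guard (a joint): Guard height above its lowest position, m: 0 down, 0.115 top of travel. Mass about 0.4 kg (+/-30 %), friction about 1 N; falls back if let go. Caught, it rises 4 mm freely, then against a stiff spring (5 N per mm), and cannot pass about 9 mm; free, it rises with its weight and friction alone.
- catch: Round black ribbed knob, 33 mm diameter, 26 mm high, on top of the square catch post (40 x 40 mm, at press x -120, y -147 mm, closed on top at z 172 mm). Origin on the knob's upright axis at its underside, z 187 mm; 11 mm of thinner neck below it, down to a 4 mm high bush 26 mm wide. The body turns with the knob.
- knob_rim (a point): Unmarked point on the knob's rim, half-way up (z 200 mm). The knob turns about z with slight drag (0.04 N m) and stays where left. Its hidden finger catches the guard within about 37 degrees either side of one unseen direction; a quarter turn either way from caught frees it. It starts at random within 63 degrees of that direction, and stops 132 degrees either side of it.
- screwdriver: Screwdriver with black handle, 190 mm long, lying on the bench; to be left alone.
- puck_lamp: White round puck lamp, 80 mm across and 23 mm high, on the bench; to be left alone.
- parts_lid: Shallow white plastic lid, 84 mm across and 14 mm high, on the bench; to be left alone.
- magnifier: Black-rimmed magnifying glass, 82 mm across, 180 mm long with its handle, lying on the bench; to be left alone.

How it is judged:
By the outcome, as a careful person would: the job done as asked, in the order asked, and still so for the second after the job is handed in, while the arm keeps its last pose, push and grip.
It also fails if it takes over 58 s, if anything falls off the work surface, if the arm or the gripper's body presses on something with over 40 N, if the wrist force passes 120 N, or if a joint passes its speed limit or range.

## Working session

There is one attempt and no reset: what is moved stays moved. The work goes in short steps, Python scripts to look and compute and a tool call to move; the robot and the scene stay as the last step left them, time stands still between calls to the robot, and variables do not carry over. Pictures are saved under pics/ and viewed, at most 10 in all, crops included, and the job is handed in when it is done.

Besides the shell and the picture viewer there is one more tool, called after ">>>" by a JSON object that holds its "method" and its "body", one argument or row to a line. move_arm: Moves the arm, as the interface text tells. Shifts and turns lie within -1 to 1; 1 stands for 100 mm of shift or 90 degrees of turn. Its arguments: {"type":"object","properties":{"moves":{"type":"string"},"squeeze":{"type":"number"}},"required":["moves"]}

```bash
ls; mkdir -p pics
python3 - <<'E'
from rig import robot
import cv2,numpy as np
for n in("side","top"):
    c=robot.camera(n); cv2.imwrite(f"pics/{n}0.png",c["image"][...,::-1]); print(n,c["intrinsics"].round(2).tolist(),c["extrinsics"].round(4).tolist())
o=robot.get_obs(); print(o["position"],o["tool_rot"],o["ft_force"],o["time"])
E
```

```text
pics
side [[507.95, 0.0, 283.26], [0.0, 507.95, 207.65], [0.0, 0.0, 1.0]] [[-0.834, -0.5516, -0.0076, 0.4718], [0.4224, -0.6474, 0.6343, -0.3079], [-0.3549, 0.5258, 0.773, -1.3811], [0.0, 0.0, 0.0, 1.0]]
top [[410.62, 0.0, 279.93], [0.0, 410.62, 210.69], [0.0, 0.0, 1.0]] [[0.0168, -0.9997, -0.0176, 0.0098], [0.9965, 0.0153, 0.0817, -0.5591], [-0.0814, -0.0189, 0.9965, -1.0538], [0.0, 0.0, 0.0, 1.0]]
[ 0.26257433 -0.56647166  0.23268336] [ 9.76568968e-01  2.15202506e-01 -2.65827603e-05 -9.65130922e-04] [-0.21093822  1.28779215 -0.45048921] 0.1
```

View pics/side0.png

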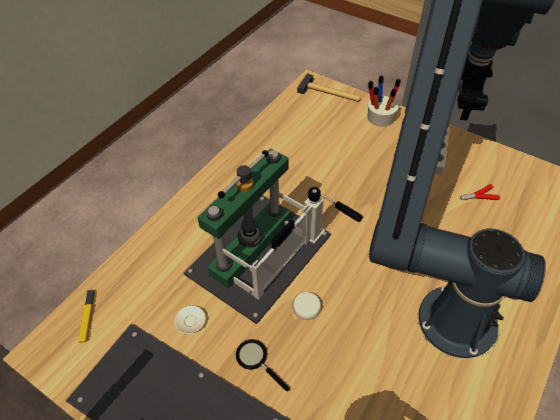

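View pics/top0.png

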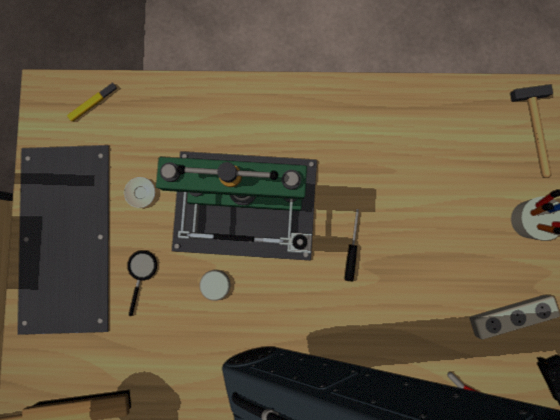

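Top view: the foot plate corners are at (181,152), (317,160), (311,259) and (172,251), the knob is at (300,241), and the grip spans roughly (218–254, 238). In the side view the knob is at (314,192). Next I'll fit the press pose to these.

```bash
cat > h.py <<'E'
import numpy as np,cv2
def proj(c,P):
    P=np.atleast_2d(P); E=c["extrinsics"];K=c["intrinsics"]
    q=P@E[:3,:3].T+E[:3,3]; q=q*[1,-1,-1]; q=q@K.T
    return q[:,:2]/q[:,2:]
def press(p,L):
    x,y,a=p; L=np.atleast_2d(L).astype(float); c,s=np.cos(a),np.sin(a)
    return np.c_[x+c*L[:,0]-s*L[:,1],y+s*L[:,0]+c*L[:,1],L[:,2]]
E
python3 - <<'E'
from rig import robot
from h import *
from scipy.optimize import least_squares
T,S=robot.camera("top"),robot.camera("side")
z=.012
C=[[.135,.185,z],[.135,-.185,z],[-.135,-.185,z],[-.135,.185,z]]
k=[-.12,-.147,.213]
LT=np.array(C+[k,[-.12,0,.19]]);UT=np.array([[181,152],[317,160],[311,259],[172,251],[300,241],[236,238]])
LS=np.array([C[0],C[3],C[2],k]);US=np.array([[188,272],[256,316],[329,236],[314,190]])
f=lambda p:np.r_[(proj(T,press(p,LT))-UT).ravel(),(proj(S,press(p,LS))-US).ravel()]
r=least_squares(f,[.6,0.08,0],loss="soft_l1");print(r.x,f(r.x).reshape(-1,2).round(1).tolist())
for n,P in(("grip",[-.12,0,.178]),("knob",k),("lchan",[-.12,.113,.172])):print(n,press(r.x,P))
o=[]
for c,(u0,v0,w,h) in((T,(150,140,180,130)),(S,(180,140,180,130))):
    s=4;im=cv2.resize(c["image"][v0:v0+h,u0:u0+w,::-1],None,fx=s,fy=s,interpolation=cv2.INTER_CUBIC)
    for P in np.vstack([C,[k],[[-.12,.045,.19],[-.12,-.045,.19],[-.12,.113,.172],[-.12,-.113,.172],[0,0,.348]]]):
        u=(proj(c,press(r.x,P))[0]-[u0,v0])*s; cv2.drawMarker(im,tuple(int(a) for a in u),(0,0,255),0,12,1)
    o.append(im)
im=np.vstack(o);cv2.imwrite("pics/fit.png",cv2.resize(im,None,fx=.576,fy=.576,interpolation=cv2.INTER_AREA))
np.save("p.npy",r.x)
E
```

```text
[ 0.58102847  0.11202124 -0.03418453] [[-1.5, -3.0], [-0.0, -4.6], [1.5, -2.2], [0.3, -1.4], [0.8, 10.7], [-2.3, 10.1], [-5.3, -0.8], [0.6, 4.2], [0.6, -5.5], [8.1, 3.2]]
grip [[0.46109858 0.11612258 0.178     ]]
knob [[ 0.45607443 -0.03079153  0.213     ]]
lchan [[0.46496068 0.22905657 0.172     ]]
```

View pics/fit.png

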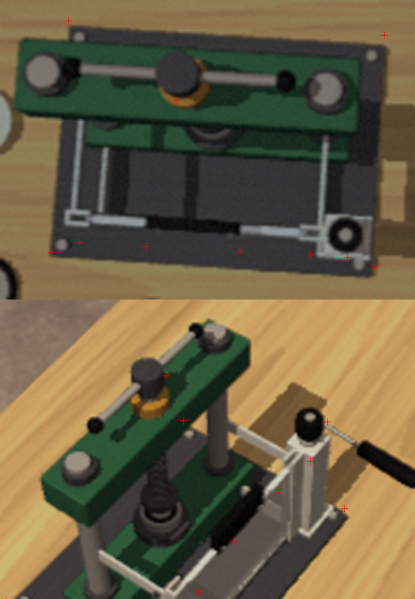

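The overlay is off by about 10 px on the raised parts, so the foot plate is evidently not centred on the origin in x. I'll refit on the parts whose positions are given and let the plate offset float.

Run:
```python
from rig import robot
from h import *
from scipy.optimize import least_squares
T,S=robot.camera("top"),robot.camera("side")
k=[-.12,-.147,.213]
LT=np.array([[0,0,.348],[0,.09,.336],[0,-.09,.336],k,[-.12,.113,.172],[-.12,-.113,.172],[-.12,.045,.19],[-.12,-.045,.19]]);UT=np.array([[227.7,172.1],[181.7,170],[274,175.6],[300.2,242],[183.4,234.2],[284.5,240.7],[213.4,236.8],[254.2,239]])
LS=np.array([[0,0,.348],[0,.09,.336],[0,-.09,.336],k,[-.12,-.045,.185],[-.12,.045,.185]]);US=np.array([[244.2,171.5],[221.2,194.9],[265,152.8],[314.5,189.3],[293.7,222.7],[272.4,246.6]])
C=np.array([[.135,.185,.012],[.135,-.185,.012],[-.135,-.185,.012],[-.135,.185,.012]]);UC=np.array([[181,152],[317,160],[311,259],[172,251]])
f=lambda p:np.r_[(proj(T,press(p[:3],LT))-UT).ravel(),(proj(S,press(p[:3],LS))-US).ravel(),(proj(T,press(p[:3],C+[p[3],0,0]))-UC).ravel()]
r=least_squares(f,[.6,0.08,0,0],loss="soft_l1");print(r.x,f(r.x).reshape(-1,2).round(1).tolist())
p=r.x[:3];np.save("p.npy",p)
for n,P in(("grip",[-.12,0,.178]),("knob",k),("lchan",[-.12,.113,.172])):print(n,press(p,P))
# tool axes
from scipy.spatial.transform import Rotation as R
o=robot.get_obs();print(R.from_quat(o["tool_rot"]).as_matrix().round(3),o["time"],o["position"],o["grip_width"])
```

```text
[ 0.6037082   0.11233754 -0.04602504 -0.0301116 ] [[-1.1, -0.8], [-1.7, -0.4], [1.4, -0.3], [-0.2, -0.2], [1.0, 0.5], [-0.2, 0.3], [-0.5, -0.4], [-0.7, -0.0], [0.4, -2.0], [0.4, -0.1], [1.7, -0.4], [0.8, 1.1], [0.1, -2.4], [1.4, -4.2], [-1.5, -1.1], [-0.1, -1.0], [0.1, 1.4], [-1.0, 0.5]]
grip [[0.48383528 0.1178586  0.178     ]]
knob [[ 0.47707198 -0.02898573  0.213     ]]
lchan [[0.48903427 0.23073894 0.172     ]]
[[ 0.907  0.42  -0.   ]
 [ 0.42  -0.907  0.001]
 [ 0.    -0.001 -1.   ]] 0.3 [ 0.26265437 -0.5668719   0.23319239] 0.08668413265950418
```

The fit is now good: all points but one agree within about 2.4 px, and the tommy-bar end in the side view is off by 4 px. The grip is at (0.484, 0.118) and the knob at (0.477, −0.029), with yaw −2.6°. Before moving I want to know which way the gripper body is long.

Run:
```python
from rig import robot
from h import *
S=robot.camera("side");W=robot.camera("wrist")
a=cv2.resize(S["image"][0:140,410:560,::-1],(450,420),interpolation=cv2.INTER_CUBIC)
b=cv2.resize(W["image"][...,::-1],(350,262))
im=np.zeros((420,800,3),np.uint8);im[:,:450]=a;im[:262,450:]=b
cv2.imwrite("pics/w0.png",im)
E=W["extrinsics"];Rw=E[:3,:3];print("wristcam pos",-Rw.T@E[:3,3])
o=robot.get_obs()["position"]
from scipy.spatial.transform import Rotation as R
M=R.from_quat(robot.get_obs()["tool_rot"]).as_matrix()
print("cam in tool",M.T@(-Rw.T@E[:3,3]-o))
for ax in range(3):
  print(proj(S,[o+M[:,ax]*d for d in(-.095,0,.095)]).round(0).tolist())
```

```text
wristcam pos [ 0.32600139 -0.53772904  0.3837329 ]
cam in tool [ 6.97514930e-02  1.25544755e-05 -1.50340160e-01]
[[494.0, 109.0], [463.0, 106.0], [432.0, 103.0]]
[[465.0, 126.0], [463.0, 106.0], [461.0, 87.0]]
[[472.0, 81.0], [463.0, 106.0], [455.0, 129.0]]
```

View pics/w0.png

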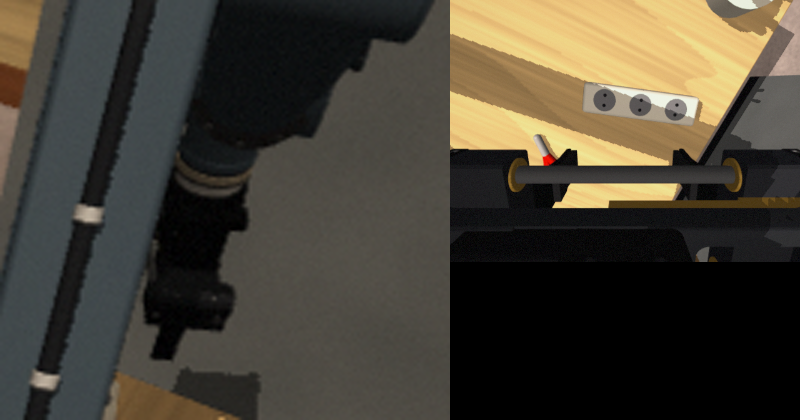

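The wrist view shows the body is long (190 mm) along the closing axis. Across the grip it would therefore reach 95 mm back, and the crosshead is only about 82 mm away, so I need to lean the tool forward. First I'll check the real crosshead outline.

Run:
```python
from rig import robot
from h import *
p=np.load("p.npy");T=robot.camera("top");s=6;u0,v0=150,150
im=cv2.resize(T["image"][v0:v0+100,u0:u0+133,::-1],None,fx=s,fy=s,interpolation=cv2.INTER_CUBIC)
im=cv2.convertScaleAbs(im,alpha=1.8,beta=10)
for x,z,col in((-.038,.29,(0,0,255)),(-.030,.29,(0,255,255)),(-.038,.245,(255,0,255)),(-.03,.245,(255,255,0))):
    q=(proj(T,press(p,[[.03,-.15,z],[x,-.15,z],[x,.15,z]]))-[u0,v0]+.5)*s
    cv2.polylines(im,[q.astype(int)],False,col,1)
cv2.imwrite("pics/ch.png",im)
```

```text
(no output)
```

View pics/ch.png

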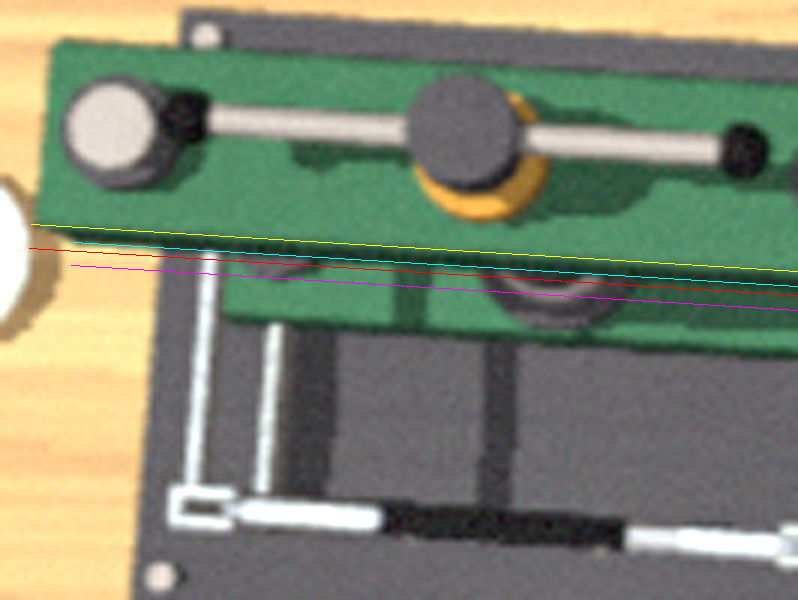

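The crosshead front is at press x ≈ −30 mm (yellow line) and its ends are at y ≈ ±148 mm. That leaves 90 mm of room, so a 12° forward lean gives about 10 mm clearance. Now I'll travel there.

>>> {"method": "move_arm", "body": {
  "moves": "0.3 -0.3 -0.5 0 0 0 1; 0.6 -0.6 -1 0 0 0 1; 0.95 -1 -1 0 0 0 0.6; 0.95 -1 -1 0 0 0 0.6"
}}

```text
time: 0.85
position: [0.3078, -0.434, 0.3358]
tool_rot: [0.976, 0.216, 0.001, 0.001]
ft_force: [0.3, -0.6, -0.3]
grip_width: 0.0775
grip_force: 0.0
```

>>> {"method": "move_arm", "body": {
  "moves": "0.3 -0.3 -0.2 0 0 0 0.6; 0.6 -0.6 -0.4 0 0 0 0.6; 0.95 -1 -0.6 0 0 0 0.6; 0.95 -1 -0.6 0 0 0 0.6"
}}

```text
time: 1.25
position: [0.3522, -0.3019, 0.3962]
tool_rot: [0.976, 0.217, 0.001, 0.001]
ft_force: [0.9, -0.7, -0.5]
grip_width: 0.0537
grip_force: 0.0
```

>>> {"method": "move_arm", "body": {
  "moves": "0.3 -0.3 0 0 0 0 0.6; 0.6 -0.6 0 0 0 0 0.6; 0.95 -1 0 0 0 0 0.6; 0.95 -1 0 0 0 0 0.6"
}}

```text
time: 1.65
position: [0.3955, -0.1706, 0.3934]
tool_rot: [0.976, 0.218, 0.0, -0.001]
ft_force: [-0.0, -0.7, -0.1]
grip_width: 0.0524
grip_force: 0.0
```

>>> {"method": "move_arm", "body": {
  "moves": "0.3 -0.3 0 0 0 0 0.6; 0.6 -0.6 0 0 0 0 0.6; 0.95 -1 0 0 0 0 0.6; 0.95 -1 0 0 0 0 0.6"
}}

```text
time: 2.05
position: [0.4401, -0.0407, 0.3934]
tool_rot: [0.976, 0.218, 0.0, -0.001]
ft_force: [-0.8, -0.5, -0.1]
grip_width: 0.0525
grip_force: 0.0
```

```bash
cat >> h.py <<'E'
from scipy.spatial.transform import Rotation as R
def goal(p,P,yaw=0,lean=0):
    """tool pose in world: TCP at press point P, tool y along press x (turned yaw deg about z), leaning to the front"""
    l=np.radians(lean);c,s=np.cos(l),np.sin(l)
    M=np.array([[0,c,s],[1,0,0],[0,s,-c]])
    return press(p,P)[0],R.from_euler("z",p[2]+np.radians(yaw))*R.from_matrix(M)
def step(o,g):
    r=R.from_quat(o["tool_rot"])
    print("t",round(o["time"],2),"pos",o["position"].round(4),"F",o["ft_force"].round(1),"w",round(o["grip_width"],4))
    print("shift",(r.inv().apply(g[0]-o["position"])*10).round(3),"turn",((r.inv()*g[1]).as_rotvec()*2/np.pi).round(3))
E
python3 - <<'E'
from rig import robot
from h import *
p=np.load("p.npy");step(robot.get_obs(),goal(p,[-.1206,0,.30],lean=12))
E
```

```text
t 2.05 pos [ 0.4401 -0.0407  0.3934] F [-0.8 -0.5 -0.1] w 0.0525
shift [ 1.065 -1.25   0.937] turn [-0.12   0.071 -0.688]
```

>>> {"method": "move_arm", "body": {
  "moves": "0.5 -0.5 0 -0.03 0.02 -0.17 0.6; 1 -1 0 -0.06 0.035 -0.35 0.6; 1 -1 0 -0.12 0.071 -0.688 0.6; 1 -1 0 -0.12 0.071 -0.688 0.6; 1 -1 0 -0.12 0.071 -0.688 0.6; 1 -1 0 -0.12 0.071 -0.688 0.6; 1 -1 0 -0.12 0.071 -0.688 0.6; 1 -1 0 -0.12 0.071 -0.688 0.6; 1 -1 0 -0.12 0.071 -0.688 0.6"
}}

```text
time: 2.95
position: [0.4882, 0.0867, 0.3933]
tool_rot: [0.722, 0.684, 0.07, 0.076]
ft_force: [0.5, 0.4, 0.4]
grip_width: 0.0522
grip_force: 0.0
```

Run:
```python
from rig import robot
from h import *
p=np.load("p.npy");step(robot.get_obs(),goal(p,[-.1206,0,.26],lean=12))
```

```text
t 2.95 pos [0.4882 0.0867 0.3933] F [0.5 0.4 0.4] w 0.0522
shift [ 0.312 -0.34   1.29 ] turn [-0.001  0.003 -0.005]
```

>>> {"method": "move_arm", "body": {
  "moves": "0.31 -0.15 0.4 0 0 0 0.6; 0.31 -0.3 0.8 0 0.003 -0.005 0.6; 0.31 -0.34 1 0 0.003 -0.005 0.6; 0.31 -0.34 1 0 0.003 -0.005 0.6; 0.31 -0.34 1 0 0.003 -0.005 0.6"
}}

```text
time: 3.45
position: [0.4784, 0.1191, 0.2891]
tool_rot: [0.719, 0.687, 0.073, 0.075]
ft_force: [0.1, -0.2, 1.0]
grip_width: 0.052
grip_force: 0.0
```

Run:
```python
from rig import robot
from h import *
p=np.load("p.npy");step(robot.get_obs(),goal(p,[-.1206,0,.185],lean=12))
W=robot.camera("wrist");T=robot.camera("top");S=robot.camera("side")
im=W["image"][...,::-1].copy()
for P in([-.12,.045,.19],[-.12,-.045,.19],[-.12,.113,.172],[-.12,-.147,.213]):
    cv2.drawMarker(im,tuple(int(a) for a in proj(W,press(p,P))[0]),(0,0,255),0,12,1)
b=cv2.resize(S["image"][100:300,180:380,::-1],None,fx=2.1,fy=2.1)
cv2.imwrite("pics/over.png",cv2.resize(np.hstack([im,b]),(800,343)))
```

```text
t 3.45 pos [0.4784 0.1191 0.2891] F [ 0.1 -0.2  1. ] w 0.052
shift [-0.011 -0.168  1.028] turn [-0.    -0.001  0.   ]
```

View pics/over.png

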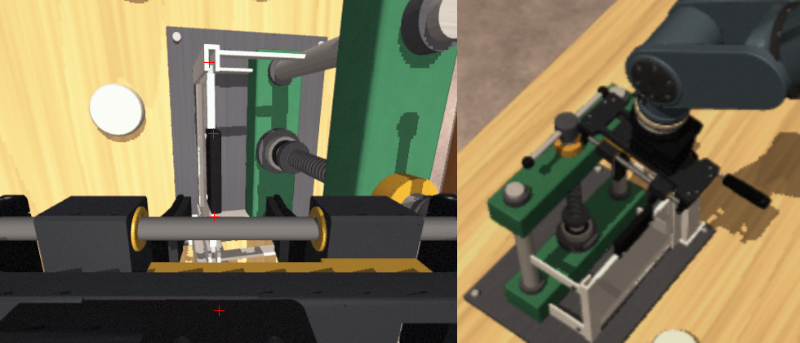

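The wrist view shows the grip's far end at (213,130), right on the predicted marker, with the fingers straddling the guard. I'll descend and close softly.

>>> {"method": "move_arm", "body": {
  "moves": "-0.01 -0.07 0.4 0 0 0 0.6; -0.01 -0.13 0.8 0 0 0 0.6; -0.01 -0.15 0.9 0 0 0 0.6; -0.01 -0.168 1 0 0 0 0.6; -0.01 -0.168 1 0 0 0 0.6; -0.01 -0.168 1 0 0 0 0.6"
}}

```text
time: 4.2
position: [0.4826, 0.1188, 0.1887]
tool_rot: [0.718, 0.688, 0.074, 0.076]
ft_force: [0.4, -0.5, 0.3]
grip_width: 0.0518
grip_force: 0.0
```

>>> {"method": "move_arm", "body": {
  "moves": "0 0 0.03 0 0 0 0.3; 0 0 0.03 0 0 0 0.3; 0 0 0.03 0 0 0 0.3; 0 0 0.03 0 0 0 0.2; 0 0 0.03 0 0 0 0.2; 0 0 0.03 0 0 0 0.2",
  "squeeze": 5
}}

```text
time: 4.8
position: [0.4832, 0.1187, 0.1848]
tool_rot: [0.718, 0.688, 0.073, 0.076]
ft_force: [2.5, -0.6, 0.1]
grip_width: 0.0191
grip_force: 1.2
```

Run:
```python
from rig import robot
from h import *
p=np.load("p.npy");step(robot.get_obs(),goal(p,[-.1206,0,.185],lean=12))
W=robot.camera("wrist");S=robot.camera("side")
im=W["image"][...,::-1]
b=cv2.resize(S["image"][130:270,220:360,::-1],None,fx=3,fy=3)
cv2.imwrite("pics/grip.png",cv2.resize(np.hstack([im,b]),(800,343)))
```

```text
t 4.8 pos [0.4832 0.1187 0.1848] F [ 2.5 -0.6  0.1] w 0.0191
shift [-0.008  0.001 -0.001] turn [ 0.001 -0.001  0.001]
```

View pics/grip.png

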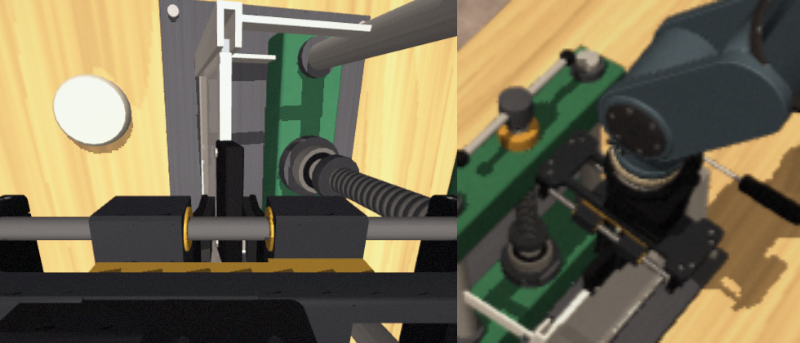

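The grip sits between the pads and the rear pad touched first (+2.5 N in x), so I'll shift 2 mm back and grip.

>>> {"method": "move_arm", "body": {
  "moves": "0 0.01 0 0 0 0 0.2; 0 0.02 0 0 0 0 0.1; 0 0.02 0 0 0 0 0.05; 0 0.02 0 0 0 0 0.0; 0 0.02 0 0 0 0 0; 0 0.02 0 0 0 0 0",
  "squeeze": 25
}}

```text
time: 5.5
position: [0.4851, 0.1186, 0.1852]
tool_rot: [0.718, 0.688, 0.073, 0.076]
ft_force: [5.9, 0.4, -0.2]
grip_width: 0.0135
grip_force: 24.6
```

>>> {"method": "move_arm", "body": {
  "moves": "0 0.01 0 0 0 0 0; 0 0.013 -0.02 0 0 0 0; 0 0.016 -0.03 0 0 0 0; 0 0.016 -0.03 0 0 0 0"
}}

```text
time: 5.9
position: [0.4851, 0.1186, 0.1877]
tool_rot: [0.719, 0.688, 0.072, 0.075]
ft_force: [5.7, -0.3, -4.0]
grip_width: 0.0136
grip_force: 24.3
```

>>> {"method": "move_arm", "body": {
  "moves": "0 0.002 -0.01 0 0 0 0; 0 0.004 -0.02 0 0 0 0; 0 0.006 -0.03 0 0 0 0; 0 0.006 -0.03 0 0 0 0"
}}

```text
time: 6.3
position: [0.4851, 0.1186, 0.1907]
tool_rot: [0.719, 0.688, 0.072, 0.075]
ft_force: [7.1, -0.3, -5.2]
grip_width: 0.0134
grip_force: 24.3
```

>>> {"method": "move_arm", "body": {
  "moves": "0 0.002 -0.01 0 0 0 0; 0 0.004 -0.02 0 0 0 0; 0 0.004 -0.02 0 0 0 0; 0 0.004 -0.02 0 0 0 0"
}}

```text
time: 6.7
position: [0.4851, 0.1186, 0.1927]
tool_rot: [0.719, 0.688, 0.072, 0.075]
ft_force: [6.4, 0.0, -4.4]
grip_width: 0.0137
grip_force: 24.3
```

At 7.5 mm up the force is only 4.4 N (caught would read about 17 N), so it is either free or slipping. I'll raise a little past 9 mm and look.

>>> {"method": "move_arm", "body": {
  "moves": "0 0.002 -0.01 0 0 0 0; 0 0.004 -0.02 0 0 0 0; 0 0.008 -0.04 0 0 0 0; 0 0.013 -0.06 0 0 0 0; 0 0.017 -0.08 0 0 0 0; 0 0.017 -0.08 0 0 0 0"
}}

```text
time: 7.3
position: [0.4851, 0.1186, 0.201]
tool_rot: [0.719, 0.688, 0.072, 0.075]
ft_force: [5.6, 0.1, -4.8]
grip_width: 0.0139
grip_force: 24.3
```

Run:
```python
from rig import robot
from h import *
p=np.load("p.npy");step(robot.get_obs(),goal(p,[-.1206,0,.30],lean=12))
W=robot.camera("wrist");S=robot.camera("side")
im=W["image"][...,::-1]
b=cv2.resize(S["image"][200:340,200:340,::-1],None,fx=3,fy=3)
cv2.imwrite("pics/tug.png",cv2.resize(np.hstack([im,b]),(800,343)))
```

```text
t 7.3 pos [0.4851 0.1186 0.201 ] F [ 5.6  0.1 -4.8] w 0.0139
shift [-0.006  0.187 -0.973] turn [-0.001 -0.001  0.001]
```

View pics/tug.png

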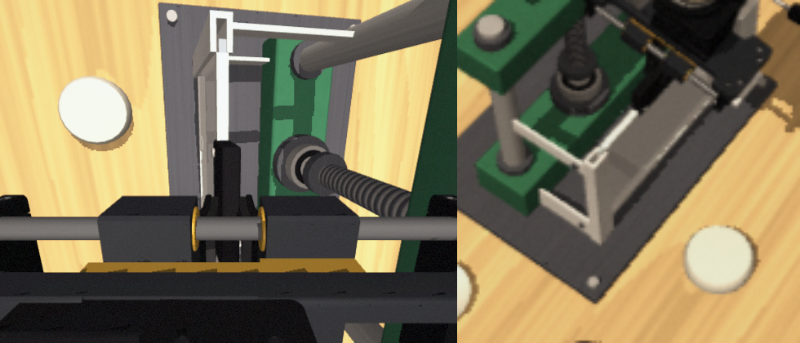

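The grip's end stays at the same wrist pixel (228,142) while the channel shrinks, so the guard is rising with the hand. It was never caught and is about 16 mm up, so the knob doesn't need turning. I'll slide it up smoothly.

>>> {"method": "move_arm", "body": {
  "moves": "0 0.01 -0.05 0 0 0 0; 0 0.025 -0.12 0 0 0 0; 0 0.042 -0.2 0 0 0 0; 0 0.062 -0.3 0 0 0 0; 0 0.085 -0.4 0 0 0 0; 0 0.106 -0.5 0 0 0 0; 0 0.117 -0.55 0 0 0 0; 0 0.117 -0.55 0 0 0 0",
  "squeeze": 32
}}

```text
time: 8.2
position: [0.4851, 0.1186, 0.2575]
tool_rot: [0.719, 0.688, 0.073, 0.075]
ft_force: [7.1, 0.6, -4.0]
grip_width: 0.014
grip_force: 31.2
```

>>> {"method": "move_arm", "body": {
  "moves": "0 0.01 -0.05 0 0 0 0; 0 0.021 -0.1 0 0 0 0; 0 0.042 -0.2 0 0 0 0; 0 0.062 -0.3 0 0 0 0; 0 0.074 -0.35 0 0 0 0; 0 0.079 -0.37 0 0 0 0; 0 0.079 -0.37 0 0 0 0"
}}

```text
time: 8.9
position: [0.4851, 0.1186, 0.2948]
tool_rot: [0.719, 0.688, 0.073, 0.074]
ft_force: [7.5, 1.2, -4.5]
grip_width: 0.0132
grip_force: 31.2
```

>>> {"method": "move_arm", "body": {
  "moves": "0 0.004 -0.02 0 0 0 0; 0 0.008 -0.04 0 0 0 0; 0 0.008 -0.04 0 0 0 0; 0 0.008 -0.04 0 0 0 0"
}}

```text
time: 9.3
position: [0.4851, 0.1186, 0.2987]
tool_rot: [0.719, 0.688, 0.072, 0.074]
ft_force: [7.5, 0.5, -4.3]
grip_width: 0.0137
grip_force: 31.2
```

>>> {"method": "move_arm", "body": {
  "moves": "0 0.002 -0.01 0 0 0 0; 0 0.002 -0.01 0 0 0 0; 0 0.002 -0.01 0 0 0 0"
}}

```text
time: 9.6
position: [0.4851, 0.1186, 0.2996]
tool_rot: [0.719, 0.688, 0.072, 0.074]
ft_force: [7.9, 1.7, -4.7]
grip_width: 0.0134
grip_force: 31.1
```

>>> {"method": "move_arm", "body": {
  "moves": "0 0.002 -0.01 0 0 0 0; 0 0.002 -0.01 0 0 0 0; 0 0.002 -0.01 0 0 0 0"
}}

```text
time: 9.9
position: [0.4851, 0.1186, 0.3003]
tool_rot: [0.719, 0.688, 0.072, 0.074]
ft_force: [8.6, 0.2, -6.8]
grip_width: 0.0138
grip_force: 31.0
```

>>> {"method": "move_arm", "body": {
  "moves": "0 0.001 -0.005 0 0 0 0; 0 0.001 -0.005 0 0 0 0; 0 0.001 -0.005 0 0 0 0"
}}

```text
time: 10.2
position: [0.485, 0.1186, 0.3003]
tool_rot: [0.719, 0.688, 0.072, 0.074]
ft_force: [10.2, 0.7, -9.9]
grip_width: 0.0136
grip_force: 30.9
```

Run:
```python
from rig import robot
from h import *
o=robot.get_obs();print(o["position"],o["ft_force"],o["grip_width"])
S=robot.camera("side");W=robot.camera("wrist")
b=cv2.resize(S["image"][130:340,180:390,::-1],None,fx=2,fy=2)
cv2.imwrite("pics/end.png",cv2.resize(np.hstack([W["image"][...,::-1],b]),(800,343)))
```

```text
[0.48503307 0.11859434 0.30031309] [10.24058995  0.66120164 -9.94707921] 0.01364215033158677
```

View pics/end.png

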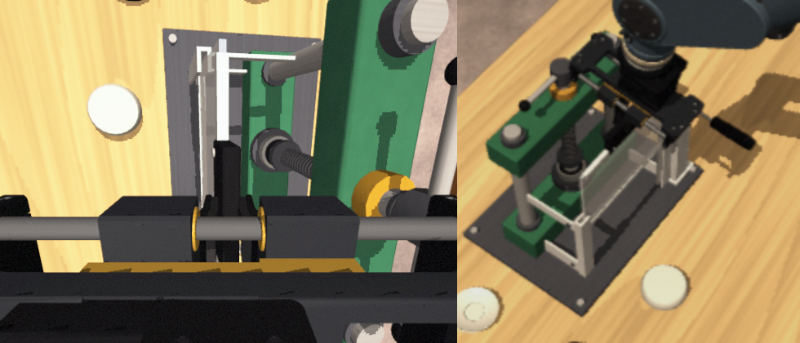

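The view shows the guard fully raised, its sheet standing above the channels at about (615,175) and the grip held at (228,145) in the wrist view. The upward force firmed at 115 mm, which is the top stop. Handing in.

```bash
python3 -c "
from rig import robot
print(robot.hand_in())"
```

```text
the job is handed in; nothing more can be done
None
```

The light tug showed the guard was not caught, so I left the knob alone, slid the guard up to its top stop (about 115 mm) and handed in at about 10 s, still holding it there and without touching the things lying round the press.

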